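Slide the gift box between the stock trays onto the packing mat

TASK

Push the flat cardboard gift box along the table with the fingertips, through the narrow lane between the two black stock trays, until it lies completely on the dark packing mat on the other side, then let go of it. Slide it only, without picking it up or tipping it, and leave all the other goods standing where they are.

Things in the scene. Friction and masses are not known exactly. Their poses are not given: they have to be found in the camera images.
- giftbox: flat closed cardboard gift box, loose: 100 mm wide (x) x 120 long (y) x 30 tall, 0.18 to 0.35 kg, thin dark lid seam, pale panel on top, edges rounded 3 mm; origin at the centre of its underside, z up. Starts on the robot's right of the trays, askew to the lane by up to 20 degrees, +y end facing the lane; slides with dry friction and stops where the push stops
- trays: two black stock trays full of small goods, one nearer the robot, one farther, fixed as one unit with a straight lane between. Origin on the table at the middle of the lane; y runs along the lane towards the mat, x across it from the near to the far tray. Each tray is 120 mm across x, 140 along y, walls 45 tall, goods no taller. y is turned up to 15 degrees from the robot's left
- lane_in (a point): middle of the lane's entrance on the box's side, on the table, at y = -70 mm of the trays. The lane is 106 mm wide all along (walls at x = -53 and +53 mm; 3 mm to spare on each side of the box), the last 10 mm at each end flared by rounded corners of 10 mm radius
- lane_out (a point): middle of the lane's exit on the mat's side, on the table, at y = +70 mm of the trays
- mat: thin dark square packing mat fixed on the table beyond the lane, 170 x 170 mm (edges at +-85 mm along its x and y), 0.6 mm thick, nothing to catch on; same directions as the trays; origin at its centre, 200 to 240 mm past the middle of the lane and within 10 mm of the lane's centre line
- box_c0 (a point): the lower +x +y corner of the gift box (50 and 60 mm from its origin), on the table
- box_c1 (a point): the lower +x -y corner of the gift box (50 and 60 mm from its origin), on the table
- box_c2 (a point): the lower -x +y corner of the gift box (50 and 60 mm from its origin), on the table
- box_c3 (a point): the lower -x -y corner of the gift box (50 and 60 mm from its origin), on the table
- creamjar: bystander: round cream jar, 56 mm across, 50 tall, standing; origin at the centre of its underside
- perfume: bystander: rectangular amber glass flask 50 x 30 x 48 mm with a round cap on top (64 mm tall in all), standing; origin at the centre of its underside
- soapcarton: bystander: small paper-covered carton 60 x 40 mm, 34 tall; origin at the centre of its underside
- lipstick: bystander: lipstick, 24 mm across, 68 tall, standing on end; origin at the centre of its underside
- compact: bystander: flat round powder compact, 60 mm across, 16 tall; origin at the centre of its underside
- can: bystander: round can, 44 mm across, 75 tall, standing; origin at the centre of its underside
- brush: bystander: flat brush about 150 mm long lying on the table beyond the far tray
There are look-alikes about, which are no part of the job. Several things have the shape of the giftbox; the one meant has the colours described above.

How it is judged:
On the way, in this order (a step that is already met when the one before it is completed fails the run):
1. the gift box is in the lane, between the two trays (y of giftbox in the frame of trays between -0.03 and 0.03 m and x of giftbox in the frame of trays between -0.012 and 0.012 m), for 0.05 s.
2. the gift box comes out of the lane on the mat's side (y of giftbox in the frame of trays above 0.11 m and x of giftbox in the frame of trays between -0.06 and 0.06 m), for 0.05 s.
At the end, for the whole second after the job is handed in: all four lower corners of the gift box lie within the mat's edges (3 mm of slack), the box flat on the table (raised under 6 mm, tilted under 0.06 rad), at rest (under 0.02 m/s) and not touched by the robot (x of box_c0 in the frame of mat between -0.088 and 0.088 m and y of box_c0 in the frame of mat between -0.088 and 0.088 m and x of box_c1 in the frame of mat between -0.088 and 0.088 m and y of box_c1 in the frame of mat between -0.088 and 0.088 m and x of box_c2 in the frame of mat between -0.088 and 0.088 m and y of box_c2 in the frame of mat between -0.088 and 0.088 m and x of box_c3 in the frame of mat between -0.088 and 0.088 m and y of box_c3 in the frame of mat between -0.088 and 0.088 m and linear speed of giftbox below 0.02 m/s and angle between giftbox's own z axis and vertical below 0.06 rad and height (world z) of giftbox below 0.006 m and contact force between the arm and giftbox below 0.1 N).
It fails at once if the gift box is lifted off the table (over 12 mm) or tipped (over 0.2 rad) (height (world z) of giftbox above 0.012 m or angle between giftbox's own z axis and vertical above 0.2 rad).
It fails at once if one of the other goods is moved more than 20 mm or knocked over (tilted over 0.5 rad) (distance of any of creamjar, perfume, soapcarton, lipstick, compact, can, brush from where it was at the start of the episode above 0.02 m or angle between any of creamjar, perfume, soapcarton, lipstick, compact, can, brush's own z axis and vertical above 0.5 rad).
It also fails if it takes over 64 s, if anything falls off the work surface, if the arm or the gripper's body presses on something with over 40 N, if the wrist force passes 120 N, or if a joint passes its speed limit or range.

ROBOT

A 6-joint arm with a two-finger parallel gripper is mounted at the origin on the work surface. World frame = base frame: x ahead of the robot, y to its left, z up, the work surface at z = 0. Lengths are in m, angles in rad, forces in N, time in s.
With the tool pointing down it reaches from about 0.425 to 0.95 m from the base axis. Payload 3.5 kg.
Tool frame: the origin (TCP) lies at the very end of the fingers, on their centre line; the grasp point (between the pads) lies 19 mm behind it; z points along the fingers, y is the direction in which the jaws open and shut (so a half turn about z gives the same grasp; the last joint's range is limited). The gripper opens to 85 mm and grips with 20 to 120 N. Pads are 22 mm wide; open, the fingers measure 114 mm over their backs; the gripper's body (76 mm by 85 mm) begins 54 mm behind the grasp point. The pads swing forward as they close: fully open they stand 13 mm farther back than shut.
Start: joints at [-1.382, 0.286, 1.577, -0, 1.279, -0.15], TCP at [0.224, -0.637, 0.231] pointing down, gripper open.
Joint ranges: [-2.77, 2.77], [-0.9, 2.22], [0.21, 2.48], [-1.53, 4.67], [0.24, 2.81], [-2.84, 2.84]. Speed limits (rad/s): [2.79, 2.79, 3.14, 3.14, 3.14, 3.14].

INTERFACE

Orientations are given as a unit quaternion [x, y, z, w].
In Python, from plant import get_state, read_camera, sign_off gives the robot as it stands.
- The arm moves only by the tool step_arm, never from a script. Its argument "targets" is a list that holds one entry, the list of rows, each a list of 5 numbers: the opening, from 0 (shut) to 1 (fully open), then the shift along the tool's x, y, z each as a share of 4 cm, from -1 to 1, then the turn about the tool's z as a share of 5 degrees, from -1 to 1. A call has 1 to 10 rows; each row shifts and turns the commanded pose from where the row before left it, along the tool's axes as they then stand; what a row does not reach is not made up. A row lasts 1/12 s, in which the tool goes at most 41.7 mm and 7.16 degrees, less where a joint would pass 70% of its speed; a pose out of reach is approached as far as the arm can. A call with a number of a shift or a turn outside -1 to 1 is refused whole. A call with a gripper value outside its range is refused whole. The fingers move at their own pace and stop on an object; "squeeze" is the grip in N (left out, the last holds). Time passes only in rows, so rows that do not move let the fingers close. It gives the time, the measured TCP pose, the force and the opening at its end, in the units of the state.
- get_state(): the state, without advancing time (a new reading comes with each control period).
- read_camera(name): name is "side" or "top" or "wrist"; returns a dict with "pixels" (384x512x3 uint8, red, green, blue), "range_z" (384x512 float32, m along the optical axis (not along the pixel's ray), 0 where there is no reading), "mtx" (3x3 intrinsics, pixels), "rvec" (rotation vector, rad) and "tvec" (3), from world to camera coordinates, as OpenCV has them. Camera axes: x right, y down, z forward; pixel columns grow to the right and rows downward; lengths in m; the calibration is good to about 2 mm. The wrist camera is an equidistant fisheye: a pixel r from the principal point sees the ray r / f radians off the axis. A picture is of the moment at which its call begins.
- sign_off(): hands the job in, once; it reports no verdict.
The state is a dict: "time": time; "qpos": joint angles; "dq": joint speeds; "joint_efforts": joint torques, N m; "eef_pos": TCP position; "tcp_rot": TCP orientation; "contact_force": force on the tool from outside, world axes, zero at the start; "wrist_torque": the same for the moment, N m; "opening": opening from 0.0 (shut) to 1.0 (fully open).
Only numpy, scipy, OpenCV 4.12 (cv2) and the standard library are available. Lean on these libraries where they do the work, as an engineer would, in place of code of your own. Each camera call takes 0.05 s, during which the arm holds its last target.

## Working session

There is one attempt and no reset: what is moved stays moved. The work goes in short steps, Python scripts to look and compute and a tool call to move; the robot and the scene stay as the last step left them, time stands still between calls to the robot, and variables do not carry over. Pictures are saved under pics/ and viewed, and the job is handed in when it is done.

Besides the shell and the picture viewer there is one more tool, called after "Emit:" by a JSON object that holds its "op" and its "data", one argument or row to a line. step_arm: Moves the arm, as the interface text tells. Shift numbers are shares of 4 cm and turn numbers shares of 5 degrees, none past 1 either way. Its arguments: {"type":"object","properties":{"targets":{"type":"array"},"squeeze":{"type":"number"}},"required":["targets"]}

```bash
ls; mkdir -p pics
cat > h.py <<'E'
import numpy as np, cv2
from plant import get_state, read_camera, sign_off
def cam(n):
    c=read_camera(n); R,_=cv2.Rodrigues(np.array(c['rvec'],float)); c['R']=R; c['t']=np.array(c['tvec'],float).ravel(); c['K']=np.array(c['mtx'],float); return c
def plane(c,uv,z):
    uv=np.atleast_2d(np.array(uv,float)); d=np.c_[(uv[:,0]-c['K'][0,2])/c['K'][0,0],(uv[:,1]-c['K'][1,2])/c['K'][1,1],np.ones(len(uv))]
    d=d@c['R']; o=-c['R'].T@c['t']; s=(z-o[2])/d[:,2]; return o+s[:,None]*d
def cloud(c):
    z=c['range_z']; v,u=np.mgrid[:z.shape[0],:z.shape[1]]
    p=np.stack([(u-c['K'][0,2])/c['K'][0,0]*z,(v-c['K'][1,2])/c['K'][1,1]*z,z],-1)
    return (p-c['t'])@c['R']
def save(c,n): cv2.imwrite('pics/'+n,c['pixels'][...,::-1])
E
python3 - <<'E'
from h import *
for n in('top','side','wrist'):
    c=cam(n); save(c,n+'0.png'); print(n,c['K'].tolist(),-c['R'].T@c['t'])
s=get_state();print(s)
E
```

```text
pics
top [[443.00487493981075, 0.0, 250.04689477119126], [0.0, 443.00487493981075, 198.51213016111603], [0.0, 0.0, 1.0]] [0.41090007 0.01874995 1.48353192]
side [[360.34281254455556, 0.0, 248.26481414795003], [0.0, 360.34281254455556, 195.51887627837138], [0.0, 0.0, 1.0]] [0.2279311  0.58998429 0.78235327]
wrist [[297.3186396354542, 0.0, 252.49454773478587], [0.0, 297.3186396354542, 194.54555750448566], [0.0, 0.0, 1.0]] [ 0.29581975 -0.61113114  0.3735275 ]
{'time': 0.15, 'qpos': array([-1.38198145e+00,  2.87015911e-01,  1.57784787e+00, -1.32995099e-05,
        1.27862588e+00, -1.49975498e-01]), 'dq': array([-2.15398054e-04, -3.87183073e-03, -3.55143560e-03, -3.66165192e-04,
        6.39025057e-04, -8.83868319e-06]), 'joint_efforts': array([ 2.05001532e-03, -4.06598961e+01, -2.93140376e+01, -6.31841613e-05,
        3.91138412e-03,  5.44964138e-06]), 'eef_pos': array([ 0.22427551, -0.63609973,  0.23022524]), 'tcp_rot': array([ 9.85686143e-01,  1.68588043e-01, -2.47834015e-05, -9.48200516e-04]), 'contact_force': array([ 1.06977611, -0.51378203, -0.15618853]), 'wrist_torque': array([-0.03735097, -0.01751035,  0.00258804]), 'opening': 1.000823223814595}
```

View pics/top0.png

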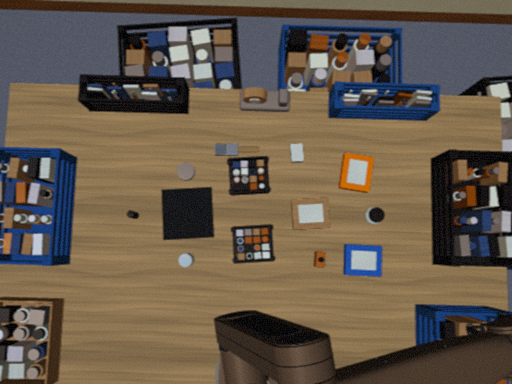

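View pics/side0.png

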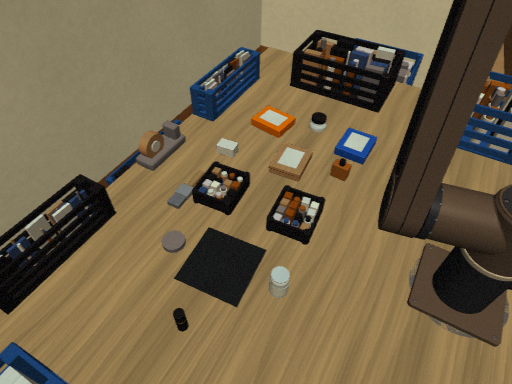

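View pics/wrist0.png

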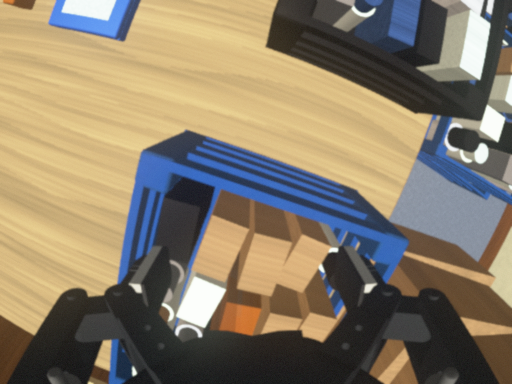

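The top view shows the gift box (brown, pale panel) at about (310,213), the trays at (249,175) and (253,243), and the mat at (188,213). The jar at (375,214) and perfume at (320,259) stand near the box. I'll measure these.

```bash
cat > m.py <<'E'
from h import *
import sys
def meas(c):
    P=cloud(c); X,Y,Z=P[...,0],P[...,1],P[...,2]
    hsv=cv2.cvtColor(c['pixels'],cv2.COLOR_RGB2HSV)
    return P,hsv
def rect(p):
    (cx,cy),(w,h),a=cv2.minAreaRect(p.astype(np.float32)[:,:2]); return np.round([cx,cy,w,h,a],4)
if __name__=='__main__':
    for n in('top','side'):
        c=cam(n);P,hsv=meas(c);X,Y,Z=P[...,0],P[...,1],P[...,2]
        print(n,'table z',np.median(Z[(abs(X-.45)<.3)&(abs(Y)<.3)]))
        roi=(X>.2)&(X<.72)&(abs(Y)<.45)&(c['range_z']>0)
        lab=cv2.connectedComponentsWithStats((roi&(Z>.008)&(Z<.12)).astype(np.uint8))
        for i in range(1,lab[0]):
            if lab[2][i,4]<15: continue
            m=lab[1]==i; print('blob',lab[2][i].tolist(),rect(P[m]),'zmax',np.percentile(Z[m],[50,95]).round(4),np.median(hsv[m],0))
        dark=roi&(hsv[...,2]<60)&(Z<.008)
        lab=cv2.connectedComponentsWithStats(dark.astype(np.uint8))
        for i in range(1,lab[0]):
            if lab[2][i,4]<400: continue
            m=lab[1]==i; print('dark',lab[2][i].tolist(),rect(P[m]))
E
python3 m.py
```

```text
top table z 0.004239678145108815Traceback (most recent call last):
  File "m.py", line 17, in <module>
    m=lab[1]==i; print('blob',lab[2][i].tolist(),rect(P[m]),'zmax',np.percentile(Z[m],[50,95]).round(4),np.median(hsv[m],0))
                                                 ~~~~^^^^^^
  File "m.py", line 8, in rect
    (cx,cy),(w,h),a=cv2.minAreaRect(p.astype(np.float32)[:,:2]); return np.round([cx,cy,w,h,a],4)
                    ~~~~~~~~~~~~~~~^^^^^^^^^^^^^^^^^^^^^^^^^^^^
cv2.error: OpenCV(4.12.0) /io/opencv/modules/imgproc/src/convhull.cpp:143: error: (-215:Assertion failed) total >= 0 && (depth == CV_32F || depth == CV_32S) in function 'convexHull'
```

```bash
sed -i 's/p.astype(np.float32)\[:,:2\]/np.ascontiguousarray(p[:,:2],dtype=np.float32)/' m.py; python3 m.py
```

```text
top table z 0.004228403429475551
blob [215, 154, 8, 2, 15] [0.7183 0.12   0.0029 0.0243 0.6643] zmax [0.0131 0.0228] [19. 55. 92.]
blob [224, 154, 15, 3, 21] [0.7185 0.0776 0.0047 0.0467 3.1868] zmax [0.0182 0.0254] [ 18.  41. 102.]
blob [291, 155, 13, 8, 90] [ 0.7098 -0.144   0.0216  0.0386  3.175 ] zmax [0.0345 0.0398] [ 86.5  15.  186.5]
blob [227, 156, 44, 39, 1337] [0.6526 0.0139 0.1308 0.1443 4.1965] zmax [0.0389 0.0497] [24. 69. 62.]
blob [339, 157, 36, 36, 1050] [ 0.6646 -0.3468  0.1126  0.1157 84.6852] zmax [0.0314 0.0365] [ 16. 169. 192.]
blob [177, 162, 18, 19, 252] [ 0.6581  0.228   0.0586  0.0582 17.6326] zmax [0.0172 0.0217] [ 10.  32. 132.]
blob [291, 198, 39, 32, 1121] [ 0.5276 -0.1942  0.1009  0.1267  4.0618] zmax [0.0316 0.0368] [ 16. 114. 146.]
blob [365, 207, 20, 17, 269] [ 5.27700e-01 -4.01700e-01  5.19000e-02  5.37000e-02  8.88119e+01] zmax [0.05   0.0556] [73. 38. 35.]
blob [127, 210, 13, 9, 80] [0.5075 0.39   0.0234 0.024  6.0878] zmax [0.0654 0.0729] [18. 69. 46.]
blob [231, 224, 45, 40, 1242] [ 4.2710e-01 -4.3000e-03  1.2740e-01  1.3920e-01  4.9691e+00] zmax
[... 1091 characters left out ...]
-01 -2.1850e-01  3.2000e-02  5.0600e-02  8.8463e+01] zmax [0.0426 0.0648] [ 14. 213.  93.]
blob [177, 161, 73, 53, 1986] [0.6556 0.0391 0.1441 0.1785 4.9098] zmax [0.0371 0.0468] [24. 70. 25.]
blob [266, 185, 59, 59, 2129] [ 4.218e-01 -2.000e-03  1.207e-01  1.415e-01  4.545e+00] zmax [0.0373 0.047 ] [21. 81. 49.]
blob [162, 230, 24, 22, 392] [0.6577 0.2288 0.0595 0.0594 5.0401] zmax [0.017  0.0189] [ 14.  42. 114.]
blob [269, 266, 21, 32, 531] [ 0.3651  0.2123  0.0426  0.0432 39.3896] zmax [0.0679 0.0778] [ 32.  32. 160.]
blob [173, 308, 15, 22, 234] [ 0.5053  0.3924  0.0227  0.0238 19.2747] zmax [0.0586 0.0701] [30. 86. 20.]
dark [174, 228, 92, 79, 4048] [0.5191 0.2184 0.1699 0.1708 4.8876]
```

Emit:
{"op": "step_arm", "data": {
  "targets": [
    [[0.6, 0, 0, 0, 1], [0.6, 0, 0, 0, 1], [0.6, 0, 0, 0, 0.94], [0.6, 0.45, -0.75, 0, 0], [0.6, 0.45, -0.75, 0, 0], [0.6, 0.45, -0.75, 0, 0], [0.6, 0.45, -0.75, 0, 0], [0.6, 0.45, -0.75, 0, 0], [0.6, 0.45, -0.75, 0, 0], [0.6, 0.45, -0.75, 0.1, 0]]
  ]
}}

```text
time: 1.13
eef_pos: [0.3334, -0.4158, 0.2282]
tcp_rot: [0.999, 0.041, 0.0, 0.001]
contact_force: [1.6, -0.6, 0.9]
opening: 0.602
```

Emit:
{"op": "step_arm", "data": {
  "targets": [
    [[0.6, 0.45, -0.75, 0.1, 0], [0.6, 0.45, -0.75, 0.2, 0], [0.6, 0.45, -0.75, 0.2, 0], [0.6, 0.45, -0.75, 0.2, 0], [0.6, 0.45, -0.75, 0.2, 0], [0.6, 0.45, -0.75, 0.2, 0], [0.6, 0.45, -0.75, 0.2, 0], [0.6, 0, 0, 0.3, 0], [0.6, 0, 0, 0, 0], [0.6, 0, 0, 0, 0]]
  ]
}}

```text
time: 1.97
eef_pos: [0.4406, -0.1972, 0.1628]
tcp_rot: [0.999, 0.041, -0.001, -0.0]
contact_force: [0.0, -0.5, 0.5]
opening: 0.601
```

Run:
```python
from h import *
s=get_state();print(s['time'],s['eef_pos'],s['tcp_rot'],s['opening'],s['contact_force'])
c=cam('wrist');save(c,'w1.png');print(-c['R'].T@c['t'],c['R'])
```

```text
1.9667 [ 0.44055818 -0.19724278  0.16277978] [ 9.99140959e-01  4.14340254e-02 -7.03323435e-04 -2.65217211e-04] 0.6013143664354482 [ 0.03280545 -0.46857635  0.47783129]
[ 0.51637973 -0.19128528  0.3061055 ] [[ 0.08155428 -0.99666753 -0.0016512 ]
 [-0.94974169 -0.07821664  0.3031054 ]
 [-0.30222446 -0.02315133 -0.95295561]]
```

View pics/w1.png

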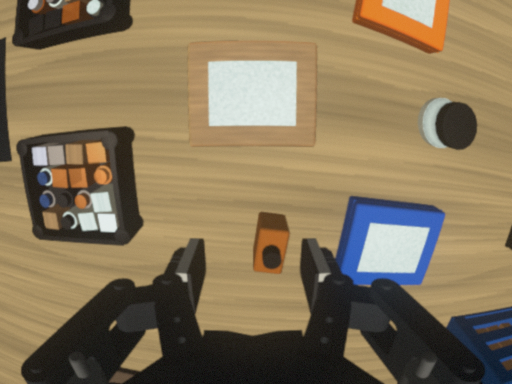

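The wrist picture shows the box at (252,93), with the near tray at (80,185), the perfume at (270,240) and the jar at (448,124). Next I measure it with the fisheye model.

```bash
cat >> h.py <<'E'
def wcloud(c,zpl=None):
    z=c['range_z']; v,u=np.mgrid[:z.shape[0],:z.shape[1]]
    x=(u-c['K'][0,2])/c['K'][0,0]; y=(v-c['K'][1,2])/c['K'][1,1]; r=np.hypot(x,y)+1e-9
    k=np.tan(np.minimum(r,1.5))/r
    d=np.stack([x*k,y*k,np.ones_like(x)],-1)@c['R']; o=-c['R'].T@c['t']
    if zpl is not None: return o+d*((zpl-o[2])/d[...,2])[...,None]
    return o+d*z[...,None]
def wblobs(c,pr=True,lo=.012,hi=.1):
    P=wcloud(c);X,Y,Z=P[...,0],P[...,1],P[...,2]; Q=wcloud(c,.03)
    roi=(X>.2)&(X<.75)&(abs(Y)<.5)&(c['range_z']>0)&(c['range_z']<.6)
    print('table z',np.median(Z[roi&(abs(Z)<.01)]))
    n,l,st,_=cv2.connectedComponentsWithStats((roi&(Z>lo)&(Z<hi)).astype(np.uint8))
    for i in range(1,n):
        if st[i,4]<150: continue
        m=l==i
        def rc(p):
            (a,b),(w,h),t=cv2.minAreaRect(np.ascontiguousarray(p[:,:2],dtype=np.float32)); return np.round([a,b,w,h,t],4)
        zt=np.percentile(Z[m],60); mt=m&(abs(Z-zt)<.006)
        print(st[i].tolist(),'cloud',rc(P[m]),'z60',round(zt,4),'top',rc(P[mt]),'plane.03',rc(Q[mt]))
E
python3 - <<'E'
from h import *
c=cam('wrist');wblobs(c)
E
```

```text
table z 0.0009487856925567417
[12, 0, 117, 50, 4450] cloud [0.613  0.0123 0.0607 0.1383 0.9936] z60 0.0399 top [6.00700e-01 1.49000e-02 1.41800e-01 5.70000e-02 8.01075e+01] plane.03 [6.03700e-01 2.48000e-02 1.55400e-01 5.85000e-02 7.95678e+01]
[352, 0, 96, 54, 3504] cloud [ 6.3960e-01 -3.3820e-01  1.0080e-01  6.5500e-02  8.2743e+01] z60 0.0307 top [ 6.3980e-01 -3.3830e-01  1.0070e-01  6.5100e-02  8.2743e+01] plane.03 [ 6.39000e-01 -3.37100e-01  1.01000e-01  6.64000e-02  8.27952e+01]
[186, 41, 130, 106, 13329] cloud [ 0.5258 -0.1895  0.0997  0.1209  4.683 ] z60 0.0312 top [ 0.5258 -0.1895  0.0997  0.1209  4.683 ] plane.03 [ 0.5258 -0.1894  0.099   0.1196  4.6086]
[419, 98, 57, 52, 2337] cloud [ 5.25200e-01 -3.99100e-01  5.25000e-02  5.31000e-02  5.46337e+01] z60 0.0502 top [ 5.25600e-01 -4.01500e-01  4.89000e-02  4.89000e-02  6.19572e+01] plane.03 [ 0.5259 -0.4166  0.0527  0.0564 12.0137]
[16, 127, 125, 119, 11503] cloud [ 4.2180e-01 -2.1000e-03  1.2070e-01  1.4040e-01  4.7423e+00] z60 0.04 top [ 4.2180e-01 -2.1000e-03  1.2060e-01  1.4040e-01  4.7568e+00] plane.03 [0.4168 0.0067 0.1286 0.1531 4.7362]
[336, 198, 108, 87, 7254] cloud [ 0.3783 -0.3631  0.1219  0.0998 88.1076] z60 0.0311 top [ 0.3783 -0.3632  0.1207  0.0998 88.2051] plane.03 [ 0.3789 -0.3622  0.1216  0.1014 88.3551]
[252, 215, 37, 59, 1773] cloud [ 3.77600e-01 -2.20300e-01  3.03000e-02  5.00000e-02  8.66265e+01] z60 0.0491 top [ 3.77400e-01 -2.20400e-01  3.01000e-02  4.97000e-02  8.65319e+01] plane.03 [ 3.68900e-01 -2.21900e-01  3.22000e-02  5.48000e-02  8.58763e+01]
```

Emit:
{"op": "step_arm", "data": {
  "targets": [
    [[0.6, 0, 0, 0.8, 0], [0.6, 0, 0, 0.8, 0], [0.6, 0, 0, 0.8, 0], [0.6, 0, 0, 0.7, 0], [0.6, 0, 0, 0.4, 0], [0.6, 0, 0, 0.27, 0], [0.6, 0, 0, 0, 0], [0.6, 0, 0, 0, 0]]
  ]
}}

```text
time: 2.73
eef_pos: [0.4413, -0.1984, 0.0131]
tcp_rot: [0.999, 0.04, 0.0, 0.0]
contact_force: [-0.1, -0.1, 0.0]
opening: 0.6
```

Run:
```python
from h import *
s=get_state();print(s['time'],s['eef_pos'],s['tcp_rot'],s['opening'],s['contact_force'])
c=cam('wrist');save(c,'w2.png');wblobs(c)
```

```text
2.7333 [ 0.44128903 -0.1984462   0.01309655] [9.99182661e-01 4.04213147e-02 2.60505834e-04 2.43455916e-04] 0.5996366079477969 [-0.06172889 -0.14405202  0.0437255 ]
table z 0.0009121419520813079
[116, 0, 266, 195, 50562] cloud [ 0.5224 -0.1898  0.0933  0.12    4.5856] z60 0.0313 top [ 0.5224 -0.1898  0.0933  0.12    4.5856] plane.03 [ 0.523  -0.1899  0.0921  0.1185  4.599 ]
[491, 0, 21, 16, 177] cloud [ 6.07500e-01 -3.42300e-01  2.01000e-02  2.90000e-03  8.64183e+01] z60 0.0174 top [ 6.07500e-01 -3.42300e-01  2.01000e-02  2.90000e-03  8.64183e+01] plane.03 [ 5.99900e-01 -3.25100e-01  1.75000e-02  8.80000e-03  8.52092e+01]
[0, 154, 512, 230, 39196] cloud [ 0.4047 -0.2205  0.4143  0.128  83.7008] z60 0.0709 top [ 0.4412 -0.1989  0.0268  0.1202  4.5193] plane.03 [ 0.4042 -0.2025  0.0535  0.189   4.6912]
```

View pics/w2.png

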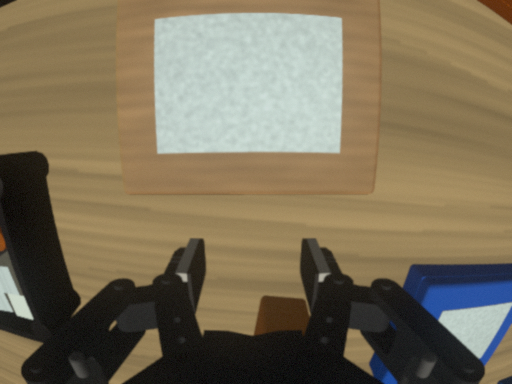

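The fingers are down beside the box, whose near edge is at row 194. The perfume sits clear behind them.

Emit:
{"op": "step_arm", "data": {
  "targets": [
    [[0.6, 0.25, 0, 0.05, 0], [0.6, 0.2, 0, 0, 0], [0.6, 0.15, 0, 0, 0], [0.6, 0.1, 0, 0, 0], [0.6, 0.1, 0, 0, 0], [0.6, 0.1, 0, 0, 0], [0.6, 0.1, 0, 0, 0], [0.6, 0.1, 0, 0, 0], [0.6, 0.05, 0, 0, 0], [0.6, 0, 0, 0, 0]]
  ]
}}

```text
time: 3.62
eef_pos: [0.4875, -0.1935, 0.0105]
tcp_rot: [0.999, 0.041, 0.001, 0.0]
contact_force: [0.1, -0.6, 0.0]
opening: 0.6
```

```bash
cat > chk.py <<'E'
from h import *
import sys
s=get_state();print(s['time'],s['eef_pos'],s['tcp_rot'],s['opening'],s['contact_force'])
O=np.array([.5344,.0072]);a=np.radians(4.74);ex=np.array([np.cos(a),np.sin(a)]);ey=np.array([-ex[1],ex[0]])
f=lambda p:np.round([(np.array(p)[:2]-O)@ex*1e3,(np.array(p)[:2]-O)@ey*1e3],1)
q=s['tcp_rot'];yaw=np.degrees(2*np.arctan2(q[1],q[0]))
print('tcp lane',f(s['eef_pos']),'yaw rel',yaw-4.74)
for n in sys.argv[1:]:
    c=cam(n)
    if len(sys.argv)==2: save(c,'t%05d.png'%(s['time']*100)); print('t%05d.png'%(s['time']*100))
    P=wcloud(c) if n=='wrist' else cloud(c)
    hsv=cv2.cvtColor(c['pixels'],cv2.COLOR_RGB2HSV)
    Z=P[...,2]; b=P[...,:2]-O; lx=b@ex; ly=b@ey
    zt={'wrist':.031,'side':.0308,'top':.0316}[n]
    m=(abs(Z-zt)<.005)&(lx>-.12)&(lx<.1)&(ly>-.35)&(ly<.35)&((hsv[...,2]>85)|(abs(lx)<.05))&(c['range_z']>0)
    N,l,st,_=cv2.connectedComponentsWithStats(m.astype(np.uint8))
    if N<2: continue
    i=1+np.argmax(st[1:,4]); m=l==i
    p=np.c_[lx[m],ly[m]].astype(np.float32)
    (x,y),(w,h),t=cv2.minAreaRect(p)
    print(n,'box lane mm',np.round([x*1e3,y*1e3,w*1e3,h*1e3],1),'ang',round(t,2), 'x range',np.percentile(p[:,0]*1e3,[.3,99.7]).round(1),'y range',np.percentile(p[:,1]*1e3,[.3,99.7]).round(1))
E
python3 chk.py wrist; python3 chk.py side top
```

```text
3.6167 [ 0.48753192 -0.19349826  0.01047742] [9.99155229e-01 4.10915378e-02 5.53842407e-04 8.87648330e-05] 0.59957949534166 [ 0.13650106 -0.60850677  0.03000578]
tcp lane [ -63.3 -196.1] yaw rel -0.029929737491864117
t00361.png
wrist box lane mm [  -3.9 -194.7  119.7  100.5] ang 89.91 x range [-51.9  45.6] y range [-253.3 -136.3]
3.6667 [ 0.48740064 -0.1935275   0.01046706] [9.99156429e-01 4.10617176e-02 5.90695616e-04 1.32726481e-04] 0.5965946344404981 [1.25319025 0.66104838 0.45459195]
tcp lane [ -63.4 -196.2] yaw rel -0.033349646739294414
side box lane mm [  -3.1 -195.1   98.3  122.2] ang 1.05 x range [-52.7  45. ] y range [-254.4 -134.2]
top box lane mm [ 1.000e-01 -1.965e+02  9.640e+01  1.206e+02] ang 1.01 x range [-47.  48.] y range [-255.7 -136.8]
```

Emit:
{"op": "step_arm", "data": {
  "targets": [
    [[0.6, 0.04, 0, 0, 0], [0.6, 0.03, 0, 0, 0], [0.6, 0, 0, 0, 0], [0.6, 0, 0, 0, 0]]
  ]
}}

```text
time: 4.1
eef_pos: [0.4896, -0.1933, 0.0104]
tcp_rot: [0.999, 0.041, -0.0, -0.0]
contact_force: [-1.0, 0.8, 0.1]
opening: 0.6
```

```bash
python3 chk.py wrist
```

```text
4.1 [ 0.48961344 -0.19325546  0.01041914] [ 9.99155560e-01  4.10872505e-02 -1.22019934e-05 -6.19133272e-05] 0.6003430113121172 [-1.00446179  0.81411855  0.07368781]
tcp lane [ -61.2 -196.1] yaw rel -0.03042217653403334
t00409.png
wrist box lane mm [  -2.  -194.8  101.   119.3] ang 0.02 x range [-49.7  47.7] y range [-253.3 -136.3]
```

Emit:
{"op": "step_arm", "data": {
  "targets": [
    [[0.6, -0.25, 0, 0, 0], [0.6, -0.25, 0, 0, 0], [0.6, 0, 0, -0.8, 0], [0.6, 0, 0, -1, 0], [0.6, 0, 0, -1, 0], [0.6, 0, 0, -1, 0], [0.6, 0, 0, -1, 0], [0.6, 0.4, 0.7, 0, 0], [0.6, 0.4, 0.7, 0, 0], [0.6, 0.4, 0.7, 0, 0]]
  ]
}}

```text
time: 4.98
eef_pos: [0.5246, -0.2758, 0.2045]
tcp_rot: [0.999, 0.041, 0.001, 0.001]
contact_force: [-0.7, -0.2, 0.7]
opening: 0.602
```

Emit:
{"op": "step_arm", "data": {
  "targets": [
    [[0.6, 0.4, 0.7, 0, 0], [0.6, 0.43, 0.3, 0, -1], [0.6, 0, 0, 0, -1], [0.6, 0, 0, 0, -1], [0.6, 0, 0, 0, -1], [0.6, 0, 0, 0, -1], [0.6, 0, 0, 0, -1], [0.6, 0, 0, 0, -1], [0.6, 0, 0, 0, -1], [0.6, 0, 0, 0, -1]]
  ]
}}

```text
time: 5.82
eef_pos: [0.5597, -0.3119, 0.2021]
tcp_rot: [0.907, 0.422, -0.0, -0.0]
contact_force: [0.7, -0.1, -0.0]
opening: 0.602
```

Emit:
{"op": "step_arm", "data": {
  "targets": [
    [[0.6, 0, 0, 0, -1], [0.6, 0, 0, 0, -1], [0.6, 0, 0, 0, -1], [0.6, 0, 0, 0, -1], [0.6, 0, 0, 0, -1], [0.6, 0, 0, 0, -1], [0.6, 0, 0, 0, -1], [0.6, 0, 0, 0, -1], [0.6, 0, 0, 0, -1], [0.6, 0, 0, 0, 0]]
  ]
}}

```text
time: 6.65
eef_pos: [0.5598, -0.3119, 0.2022]
tcp_rot: [0.677, 0.736, -0.0, -0.0]
contact_force: [-0.2, 1.0, -0.4]
opening: 0.601
```

```bash
python3 chk.py wrist; python3 -c "
from h import *
wblobs(cam('wrist')); print(get_state()['qpos'])"
```

```text
6.65 [ 0.55977759 -0.31188576  0.20217727] [ 6.77075757e-01  7.35913242e-01 -2.80996122e-05 -3.45020428e-04] 0.6013572368594859 [-0.21499881  0.97857723 -0.36581962]
tcp lane [  -1.1 -320.1] yaw rel 90.02888798153857
t00665.png
wrist box lane mm [  -1.5 -194.4  120.1  100.7] ang 89.97 x range [-51.3  47.8] y range [-253.9 -135. ]
table z 0.0009076301151879074
[205, 6, 96, 110, 10214] cloud [ 0.5488 -0.1867  0.1005  0.1206  4.4811] z60 0.0313 top [ 0.5488 -0.1866  0.1005  0.1204  4.4528] plane.03 [ 0.5487 -0.1871  0.0998  0.1194  4.5136]
[383, 25, 48, 41, 1598] cloud [ 0.725  -0.1419  0.0548  0.0409  6.6702] z60 0.0347 top [ 0.725  -0.1419  0.0548  0.0408  6.8338] plane.03 [ 0.7263 -0.1413  0.0577  0.0417  5.9274]
[74, 73, 53, 29, 1328] cloud [ 3.77900e-01 -2.20300e-01  3.06000e-02  5.06000e-02  8.65584e+01] z60 0.0492 top [ 3.77700e-01 -2.20300e-01  3.05000e-02  5.03000e-02  8.65689e+01] plane.03 [ 3.68100e-01 -2.19400e-01  3.22000e-02  5.56000e-02  8.66854e+01]
[69, 154, 77, 100, 6741] cloud [ 0.3781 -0.3632  0.1212  0.101  88.1372] z60 0.0312 top [ 0.3781 -0.3632  0.1207  0.101  88.2276] plane.03 [ 0.3788 -0.3626  0.1214  0.1018 88.2292]
[284, 154, 115, 98, 7890] cloud [ 0.6679 -0.3424  0.1009  0.1209 82.4494] z60 0.0309 top [ 0.6678 -0.3422  0.1006  0.1211 81.9322] plane.03 [ 0.667  -0.3416  0.1004  0.1211 81.8742]
[199, 219, 45, 55, 1787] cloud [ 0.528  -0.3991  0.049   0.0534 26.8324] z60 0.0504 top [ 0.5306 -0.402   0.0391  0.0486  4.5452] plane.03 [ 0.529  -0.4128  0.0418  0.0547  3.6672]
[-6.66131963e-01  2.36888866e-01  1.69081016e+00  2.71526202e-05
  1.21434086e+00 -7.45692566e-01]
```

Emit:
{"op": "step_arm", "data": {
  "targets": [
    [[0.6, 0.8, 0, -0.5, 0], [0.6, 0.8, 0, -0.5, 0], [0.6, 0.8, 0, -0.5, 0], [0.6, 0.8, 0, -0.5, 0], [0.6, 0, 0, 0, 0], [0.6, 0, 0, 0, 0]]
  ]
}}

```text
time: 7.25
eef_pos: [0.5508, -0.1834, 0.2846]
tcp_rot: [0.677, 0.736, 0.0, 0.002]
contact_force: [-0.7, 0.6, 0.1]
opening: 0.598
```

```bash
python3 chk.py wrist; python3 -c "
from h import *
c=cam('wrist');wblobs(c)
P=wcloud(c);O=np.array([.5344,.0072]);a=np.radians(4.74);ex=np.array([np.cos(a),np.sin(a)]);ey=np.array([-ex[1],ex[0]])
b=P[...,:2]-O;lx=b@ex;ly=b@ey;Z=P[...,2]
for y in np.arange(-.06,.07,.02):
  m=(abs(ly-y)<.01)&(Z>.035)&(Z<.06)&(c['range_z']>0)
  n=lx[m&(lx<0)&(lx>-.15)];f=lx[m&(lx>0)&(lx<.15)]
  print(y,n.size and np.percentile(n,99)*1e3,f.size and np.percentile(f,1)*1e3)
"
```

```text
7.25 [ 0.55076566 -0.18338142  0.2846156 ] [6.77060028e-01 7.35924727e-01 3.88148834e-04 2.08872707e-03] 0.5976320815035571 [-0.733822    0.6200672   0.05519283]
tcp lane [   0.6 -191.3] yaw rel 90.03110554091643
t00725.png
wrist box lane mm [  -1.8 -194.2  118.6  100.8] ang 89.94 x range [-51.5  48. ] y range [-253.1 -135.1]
table z 0.0008972148604859675
[123, 0, 93, 78, 6017] cloud [ 0.4224 -0.0138  0.1216  0.1157  4.734 ] z60 0.0399 top [ 0.4225 -0.0158  0.1215  0.1105  4.718 ] plane.03 [ 0.4181 -0.0128  0.1268  0.115   4.7794]
[291, 0, 112, 77, 6722] cloud [0.6705 0.0127 0.1683 0.1264 4.9187] z60 0.0393 top [6.480e-01 2.900e-03 1.215e-01 1.107e-01 4.988e+00] plane.03 [6.5160e-01 5.1000e-03 1.2770e-01 1.1360e-01 5.3007e+00]
[215, 118, 75, 86, 6252] cloud [ 0.5486 -0.186   0.101   0.1191  4.7011] z60 0.0311 top [ 0.5486 -0.1865  0.101   0.1181  4.7011] plane.03 [ 0.5485 -0.1862  0.1005  0.1176  4.6402]
[357, 128, 41, 30, 1091] cloud [ 0.7244 -0.1412  0.0548  0.0403  6.0239] z60 0.0346 top [ 0.7248 -0.1411  0.0543  0.04    6.6424] plane.03 [ 0.7259 -0.1413  0.0572  0.0404  6.522 ]
[
[... 457 characters left out ...]
5] cloud [ 0.6673 -0.3416  0.1007  0.1213 81.8244] z60 0.0305 top [ 0.6667 -0.3415  0.1007  0.1196 81.8244] plane.03 [ 0.6665 -0.3404  0.1025  0.1209 82.0344]
[211, 272, 34, 40, 1071] cloud [ 0.5253 -0.3997  0.0523  0.053  38.8837] z60 0.0501 top [ 0.5249 -0.4021  0.0478  0.0483 11.2159] plane.03 [ 0.5236 -0.4162  0.0505  0.0533  5.7497]
-0.06 -53.444461463743984 52.30117391462133
-0.039999999999999994 -53.14519833924675 52.4965319327804
-0.01999999999999999 -53.22879289041428 52.55131926714128
1.3877787807814457e-17 -53.15614650014285 52.51841243831068
0.020000000000000018 -53.329647675185406 52.71040667508117
0.04000000000000002 -73.77150373359137 88.67871406623041
0.060000000000000026 0 0
```

Emit:
{"op": "step_arm", "data": {
  "targets": [
    [[0.6, -0.83, -0.04, 0, 0], [0.6, -0.83, 0, 0, 0], [0.6, -0.82, 0, 0, 0], [0.6, 0, 0, 1, 0], [0.6, 0, 0, 1, 0], [0.6, 0, 0, 1, 0], [0.6, 0, 0, 1, 0], [0.6, 0, 0, 1, 0], [0.6, 0, 0, 1, 0], [0.6, 0, 0, 0, 0]]
  ]
}}

```text
time: 8.18
eef_pos: [0.5492, -0.2797, 0.0304]
tcp_rot: [0.678, 0.735, -0.001, -0.011]
contact_force: [-1.6, 1.7, -1.4]
opening: 0.596
```

```bash
python3 chk.py wrist
```

```text
8.1833 [ 0.54919301 -0.27974144  0.03042897] [ 0.67840496  0.734607   -0.00132715 -0.01083977] 0.5964503098332214 [-1.58264065  1.69958456 -1.41202915]
tcp lane [  -9.  -287.2] yaw rel 89.81543661384731
t00818.png
wrist box lane mm [  -1.2 -203.7  101.   102. ] ang 0.14 x range [-50.5  47.5] y range [-254.2 -155.7]
```

Emit:
{"op": "step_arm", "data": {
  "targets": [
    [[0.6, 0, 0, 0, 0], [0.6, 0, 0, 0, 0], [0.6, 0, 0, 0, 0]]
  ]
}}

```text
time: 8.48
eef_pos: [0.559, -0.2851, 0.0464]
tcp_rot: [0.678, 0.735, 0.0, 0.003]
contact_force: [0.5, 0.5, -0.3]
opening: 0.598
```

```bash
python3 chk.py
```

```text
8.4833 [ 0.55897527 -0.28513237  0.04636094] [6.77578566e-01 7.35443058e-01 3.53093432e-04 3.26671488e-03] 0.5981359577919778 [ 0.51058198  0.46458602 -0.29153763]
tcp lane [   0.3 -293.4] yaw rel 89.95000571353388
```

Emit:
{"op": "step_arm", "data": {
  "targets": [
    [[0.6, 0, -0.03, 0.4, 0], [0.6, 0, 0, 0.3, 0], [0.6, 0, 0, 0.2, 0], [0.6, 0.2, 0, 0, 0], [0.6, 0, 0, 0, 0], [0.6, 0, 0, 0, 0]]
  ]
}}

```text
time: 8.98
eef_pos: [0.5553, -0.2749, 0.007]
tcp_rot: [0.677, 0.736, 0.0, 0.0]
contact_force: [0.1, 0.1, -0.2]
opening: 0.602
```

```bash
python3 chk.py wrist
```

```text
8.9833 [ 0.55527627 -0.27494743  0.00698243] [6.77156213e-01 7.35839260e-01 3.40883299e-05 2.13296605e-04] 0.6015560913719665 [ 0.1359845   0.12228051 -0.21732955]
tcp lane [  -2.5 -282.9] yaw rel 90.01636311152092
t00898.png
wrist box lane mm [  -1.6 -206.1  100.7   96.8] ang 0.21 x range [-50.2  47.3] y range [-253.9 -160.2]
```

Emit:
{"op": "step_arm", "data": {
  "targets": [
    [[0.6, 0.25, 0.03, -0.08, 0], [0.6, 0.15, 0, 0, 0], [0.6, 0.15, 0, 0, 0], [0.6, 0.2, 0, 0, 0], [0.6, 0.2, 0, 0, 0], [0.6, 0.2, 0, 0, 0], [0.6, 0.2, 0, 0, 0], [0.6, 0.2, 0, 0, 0], [0.6, 0.2, 0, 0, 0], [0.6, 0, 0, 0, 0]]
  ]
}}

```text
time: 9.87
eef_pos: [0.5497, -0.2033, 0.0092]
tcp_rot: [0.677, 0.736, 0.0, -0.001]
contact_force: [0.2, 0.1, 0.2]
opening: 0.602
```

```bash
python3 chk.py wrist; python3 chk.py top side
```

```text
9.8667 [ 0.54971288 -0.20331503  0.00915841] [ 6.77103550e-01  7.35886603e-01  1.54605639e-04 -1.29066435e-03] 0.6021163912331111 [0.23988026 0.11401879 0.21490077]
tcp lane [  -2.1 -211.1] yaw rel 90.02447739529059
t00986.png
wrist box lane mm [  -2.2 -153.7  137.4  100.7] ang 89.82 x range [-50.9  46.6] y range [-210.6  -87.7]
9.9167 [ 0.54959274 -0.20373861  0.00897983] [ 6.77115704e-01  7.35875092e-01  5.53383150e-05 -1.47274148e-03] 0.5984636205577677 [0.14019916 0.08330572 0.22364027]
tcp lane [  -2.3 -211.5] yaw rel 90.02255933977297
top box lane mm [  -0.9 -135.6  108.8   99.9] ang 89.97 x range [-50.1  49.1] y range [-186.1  -81.8]
side box lane mm [  -2.8 -149.6  141.4   99.6] ang 89.65 x range [-52.2  46.4] y range [-212.8  -79.8]
```

Emit:
{"op": "step_arm", "data": {
  "targets": [
    [[0.6, 0.2, 0.02, 0, 0], [0.6, 0.2, 0.02, 0, 0], [0.6, 0.2, 0, 0, 0], [0.6, 0.2, 0, 0, 0], [0.6, 0.2, 0, 0, 0], [0.6, 0.2, 0, 0, 0], [0.6, 0.2, 0, 0, 0], [0.6, 0.2, 0, 0, 0], [0.6, 0.2, 0, 0, 0], [0.6, 0, 0, 0, 0]]
  ]
}}

```text
time: 10.85
eef_pos: [0.5458, -0.1319, 0.0096]
tcp_rot: [0.677, 0.736, 0.0, -0.001]
contact_force: [0.2, 0.1, -0.0]
opening: 0.599
```

```bash
python3 chk.py wrist
```

```text
10.85 [ 0.54575982 -0.13190842  0.0095795 ] [ 6.76998075e-01  7.35984560e-01  8.48725756e-05 -5.72097343e-04] 0.5992858492905645 [ 0.17584362  0.14253233 -0.02566687]
tcp lane [  -0.2 -139.6] yaw rel 90.04097225707751
t01085.png
wrist box lane mm [ -0.4 -82.1 137.6 100.6] ang 89.74 x range [-49.2  48.4] y range [-138.5  -16.1]
```

Emit:
{"op": "step_arm", "data": {
  "targets": [
    [[0.6, 0.2, 0, 0, 0], [0.6, 0.2, 0, 0, 0], [0.6, 0.2, 0, 0, 0], [0.6, 0.2, 0, 0, 0], [0.6, 0.2, 0, 0, 0], [0.6, 0.2, 0, 0, 0], [0.6, 0.2, 0, 0, 0], [0.6, 0.2, 0, 0, 0], [0.6, 0.1, 0, 0, 0], [0.6, 0, 0, 0, 0]]
  ]
}}

```text
time: 11.73
eef_pos: [0.54, -0.0645, 0.0094]
tcp_rot: [0.677, 0.736, 0.0, -0.001]
contact_force: [0.8, 0.6, 0.4]
opening: 0.599
```

```bash
python3 chk.py wrist
```

```text
11.7333 [ 0.53999949 -0.06445084  0.00942128] [ 6.77183638e-01  7.35813594e-01  6.80840878e-05 -8.18250813e-04] 0.5990673952377544 [0.77195037 0.59513947 0.38271262]
tcp lane [ -0.3 -71.9] yaw rel 90.01205905610558
t01173.png
wrist box lane mm [ -0.5 -14.7 100.5 137.3] ang 0.16 x range [-49.5  48.1] y range [-71.6  51.5]
```

Emit:
{"op": "step_arm", "data": {
  "targets": [
    [[0.6, 0.2, 0, 0, 0], [0.6, 0.2, 0, 0, 0], [0.6, 0.2, 0, 0, 0], [0.6, 0.2, 0, 0, 0], [0.6, 0.2, 0, 0, 0], [0.6, 0.2, 0, 0, 0], [0.6, 0.2, 0, 0, 0], [0.6, 0.2, 0, 0, 0], [0.6, 0.2, 0, 0, 0], [0.6, 0, 0, 0, 0]]
  ]
}}

```text
time: 12.62
eef_pos: [0.5343, 0.0075, 0.0097]
tcp_rot: [0.677, 0.736, 0.0, -0.0]
contact_force: [-0.3, -0.2, 0.1]
opening: 0.598
```

```bash
python3 chk.py wrist
```

```text
12.6167 [0.53428315 0.00746557 0.00966035] [ 6.77006563e-01  7.35976857e-01  8.83995049e-05 -4.14442789e-04] 0.5976444777686766 [-0.29481294 -0.17681538  0.07059097]
tcp lane [-0.1  0.3] yaw rel 90.0396588109095
t01261.png
wrist box lane mm [ -0.2  57.9 100.5 137.7] ang 0.05 x range [-48.9  48.6] y range [  1.7 123.7]
```

Emit:
{"op": "step_arm", "data": {
  "targets": [
    [[0.6, 0.2, 0, 0, 0], [0.6, 0.2, 0, 0, 0], [0.6, 0.2, 0, 0, 0], [0.6, 0.2, 0, 0, 0], [0.6, 0.2, 0, 0, 0], [0.6, 0.2, 0, 0, 0], [0.6, 0.2, 0, 0, 0], [0.6, 0.2, 0, 0, 0], [0.6, 0.2, 0, 0, 0], [0.6, 0, 0, 0, 0]]
  ]
}}

```text
time: 13.5
eef_pos: [0.5282, 0.0793, 0.0096]
tcp_rot: [0.677, 0.736, 0.0, -0.001]
contact_force: [-0.5, 0.7, -0.5]
opening: 0.6
```

```bash
python3 chk.py wrist; python3 chk.py top side
```

```text
13.5 [0.52823108 0.07931483 0.00957055] [ 6.77113289e-01  7.35878528e-01  1.55362940e-04 -6.01219420e-04] 0.6000251800956621 [-0.5256166   0.73456053 -0.48640401]
tcp lane [-0.2 72.4] yaw rel 90.0230296572288
t01350.png
wrist box lane mm [ -0.2 129.7 100.2 137.9] ang 0.21 x range [-49.   48.6] y range [ 73.3 195.8]
13.55 [0.52813467 0.07878718 0.00941897] [ 6.77103801e-01  7.35887230e-01 -5.23313742e-05 -6.52332976e-04] 0.6014277027556579 [ 0.14651786 -0.27803815 -0.04587194]
tcp lane [-0.3 71.9] yaw rel 90.02450486773456
top box lane mm [  1.5 177.9  49.9  99.3] ang 87.0 x range [-48.2  50.7] y range [151.1 201.4]
side box lane mm [ -0.7 131.6 144.5 100.4] ang 89.52 x range [-49.9  48.6] y range [ 65.8 203.3]
```

Emit:
{"op": "step_arm", "data": {
  "targets": [
    [[0.6, 0.2, 0, 0, 0], [0.6, 0.2, 0, 0, 0], [0.6, 0.2, 0, 0, 0], [0.6, 0.2, 0, 0, 0], [0.6, 0.2, 0, 0, 0], [0.6, 0.2, 0, 0, 0], [0.6, 0.2, 0, 0, 0], [0.6, 0.2, 0, 0, 0], [0.6, 0.12, 0, 0, 0], [0.6, 0, 0, 0, 0]]
  ]
}}

```text
time: 14.48
eef_pos: [0.523, 0.1474, 0.0098]
tcp_rot: [0.677, 0.736, 0.0, -0.0]
contact_force: [-0.1, 0.3, -0.6]
opening: 0.601
```

Emit:
{"op": "step_arm", "data": {
  "targets": [
    [[0.6, -0.2, 0, 0, 0], [0.6, -0.4, 0, 0, 0], [0.6, -0.4, 0, 0, 0], [0.6, 0, 0, -0.8, 0], [0.6, 0, 0, -1, 0], [0.6, 0, 0, -1, 0], [0.6, 0, 0, -1, 0], [0.6, 0, 0, -1, 0], [0.6, 0, 0, 0, 0], [0.6, 0, 0, 0, 0]]
  ]
}}

```text
time: 15.32
eef_pos: [0.5286, 0.1056, 0.2058]
tcp_rot: [0.678, 0.735, 0.003, 0.003]
contact_force: [-0.7, -0.7, -1.0]
opening: 0.598
```

```bash
python3 chk.py wrist; python3 chk.py top side; python3 m.py|cut -c1-130; python3 -c "
from h import *
save(cam('side'),'sfin.png')"
```

```text
15.3167 [0.52855126 0.10557827 0.20579631] [0.67774166 0.73528893 0.00276453 0.0029634 ] 0.5983581483481767 [-0.68290067 -0.67457636 -0.99750742]
tcp lane [ 2.3 98.5] yaw rel 89.92429325214316
t01531.png
wrist box lane mm [-1.000e-01  2.126e+02  1.200e+02  1.006e+02] ang 89.87 x range [-49.9  49.1] y range [153.  271.9]
15.3667 [0.52689416 0.10563896 0.20287883] [0.67773904 0.73530141 0.00086945 0.00093712] 0.6012776738515138 [ 0.29237761 -0.18496031 -0.81438742]
tcp lane [ 0.7 98.7] yaw rel 89.92548322683027
top box lane mm [  1.9 245.5  53.5  99.3] ang 86.77 x range [-48.3  50.8] y range [216.7 269.9]
side box lane mm [  0.  211.3 121.6  99.9] ang 89.9 x range [-49.8  49.4] y range [152.5 271.4]
top table z 0.005359171056429641
blob [215, 154, 24, 3, 38] [0.7179 0.093  0.0042 0.0775 0.0245] zmax [0.0163 0.023 ] [18.  45.5 99. ]
blob [291, 155, 13, 8, 95] [ 0.7099 -0.1441  0.0213  0.0399  4.9196] zmax [0.0344 0.0417] [ 86.  14. 190.]
blob [227, 156, 44, 40, 1233] [0.6474 0.017  0.1223 0.1413 4.9946] zmax [0.0387 0.0491] [25. 70. 69.]
blob [339, 157, 36, 36, 1043] [ 0.6661 -0.3466  0
[... 1762 characters left out ...]
67] [25. 73. 24.]
blob [266, 185, 59, 59, 2124] [ 4.2160e-01 -1.9000e-03  1.2010e-01  1.4160e-01  4.8448e+00] zmax [0.0375 0.047 ] [21. 78. 49.]
blob [162, 230, 24, 22, 391] [6.57600e-01 2.29300e-01 5.88000e-02 5.86000e-02 6.27707e+01] zmax [0.0168 0.0191] [ 13.  42. 112.]
blob [191, 233, 60, 57, 1997] [0.5172 0.218  0.1012 0.1219 4.5609] zmax [0.0309 0.0332] [ 17. 130. 146.]
blob [269, 266, 21, 32, 533] [3.64200e-01 2.12400e-01 4.31000e-02 4.24000e-02 6.00528e+01] zmax [0.0677 0.0776] [ 32.  31. 157.]
blob [173, 308, 15, 22, 233] [5.05300e-01 3.92800e-01 2.36000e-02 2.23000e-02 2.97943e+01] zmax [0.0588 0.0703] [34. 73. 20.]
dark [174, 228, 92, 79, 1984] [0.5193 0.2184 0.1694 0.17   4.8442]
```

View pics/sfin.png

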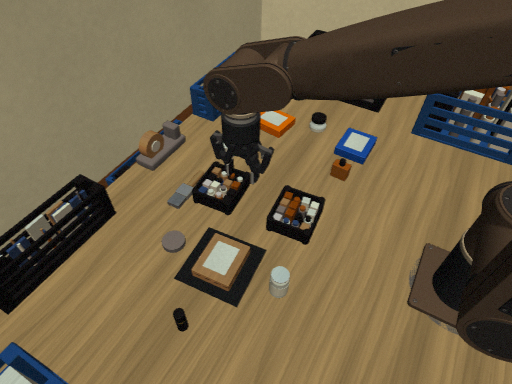

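The picture shows the box at (221,262), with dark mat visible on all sides. The gripper is clear of it and the other goods are where they were. In the side view, the box centre (0.517, 0.218) matches the mat centre (0.519, 0.218).

```bash
python3 -c "
from h import *
print(sign_off())"
```

```text
the job is handed in; nothing more can be done
None
```

The gift box is lying flat on the packing mat with the gripper clear of it, and I have handed the job in. `sign_off` gives no verdict, so success rests on my own checks below. The clock was at about 16 s of the 64 s allowed.

**What I did:** I pushed the box sideways about 23 mm to line it up with the lane. Then I pushed it from behind with two fingertips through the lane and onto the mat, and backed off and lifted the gripper.

**Last checks:**
- **On the mat:** the side camera puts the box centre about 2 mm from the mat centre, with the box turned less than 0.5° from the mat. That leaves roughly 25 mm of mat at each end and 33 mm or more at each side.
- **In the lane:** the wrist camera put the box within about 1 mm of the lane's centre line, and the tool force stayed low (about 1 N) at the end of each push step.
- **Other goods:** the jar, perfume, compact, can and lipstick were within about 1 mm of their starting places in the side view. The soap carton (top camera, also within 1 mm) and the brush (by eye in the last picture) showed no movement.

**Where the cameras disagreed:** the top camera read the sideways position 1–4 mm higher than the other two. In its last view, and in the one before it, the arm hid part of the box. I relied on the wrist and side cameras, which agreed with each other to about 1 mm in the last view.

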